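# Close up a row of casting blocks in the kiln-shelf dam

## Robot

A 6-joint arm with a two-finger parallel gripper is mounted at the origin on a cart in front of the work surface, level with it; the furniture and walls round the work are solid. World frame = base frame: x ahead of the robot, y to its left, z up, the work surface at z = 0. Lengths are in m, angles in rad, forces in N, time in s.
With the tool pointing down it reaches from about 0.425 to 0.95 m from the base axis. Payload 3.5 kg.
Tool frame: the origin (TCP) lies midway between the tips of the shut fingers; the grasp point (between the pads) lies 19 mm behind it (ctrl.hold_point_z is the distance from the TCP to the grasp point, in m); z points along the fingers, y is the line along which they close (so a half turn about z gives the same grasp; the last joint's range is limited). The gripper opens to 85 mm and grips with 20 to 120 N. Pads are 22 mm wide; open, the fingers measure 114 mm over their backs; the gripper's body (76 mm by 85 mm) begins 54 mm behind the grasp point. The pads swing forward as they close: fully open they stand 13 mm farther back than shut.
Start: joints at [-1.48, 0.286, 1.577, -0, 1.279, -0.15], TCP at [0.161, -0.656, 0.207] pointing down, gripper open.
Joint ranges: [-2.77, 2.77], [-0.9, 2.22], [0.21, 2.48], [-1.53, 4.67], [0.24, 2.81], [-2.84, 2.84]. Speed limits (rad/s): [2.79, 2.79, 3.14, 3.14, 3.14, 3.14].

## Interface

Orientations are given as a unit quaternion [x, y, z, w].
In Python, from plant import readout, cams, sign_off, ctrl gives the robot as it stands. The module is installed in compiled form; this text tells all that it offers.
- The arm moves only by the tool step_arm, never from a script. Its argument "increments" is a list of rows, each a list of 2 entries, a list of its own where there are three numbers: the shift along the world's x, y, z in mm, then the turn, a rotation vector about the world's x, y, z in rad. In form: [[[x, y, z], [rx, ry, rz]], ...]. A call has 1 to 8 rows; each row shifts and turns the commanded pose from where the row before left it; what a row does not reach is not made up. A row lasts 1/12 s, in which the tool goes at most 41.7 mm and 7.16 degrees, less where a joint would pass 70% of its speed; a pose out of reach is approached as far as the arm can. A call is refused whole if a number of a shift passes 41.7 or a number of a turn 0.125, either way. A call with a gripper value outside its range is refused whole. "fingers" is the opening, from -1 (shut) to 1 (fully open), set as the call begins (left out, the last holds). The fingers move at their own pace and stop on an object; "grip_force" is the grip in N (left out, the last holds). Time passes only in rows, so rows that do not move let the fingers close. It gives the time, the measured TCP pose, the force, the opening and the grip force at its end, in the units of the state.
- readout.get_state(): the state, without advancing time (a new reading comes with each control period).
- cams.read_camera(name): name is "scene" or "top" or "wrist"; returns the picture (400x640x3 uint8, red, green, blue); there is no depth.
- cams.get_calibration(name): a dict with "fx", "fy", "cx", "cy" (pixels), "distortion" ([k1, k2, p1, p2, k3] as OpenCV has them; the pictures are not rectified), "eye" and "rotation" of the camera in the world; the wrist camera has in their place "T_tool_cam" (4x4, takes a point from camera to tool coordinates, whose origin is the TCP and whose axes are the flange's). Camera axes: x right, y up, looking along -z (the intrinsics and any distortion apply to the point x, -y, -z); pixel columns grow to the right and rows downward; lengths in m; the calibration is good to about 2 mm. A picture is of the moment at which its call begins: read the wrist's pose just before it. get_calibration takes no time and is no camera call.
- sign_off(): hands the job in; it is judged then, once.
The state is a dict: "time": time; "qpos": joint angles; "dq": joint speeds; "joint_efforts": joint torques, N m; "eef_pos": TCP position; "tcp_rot": TCP orientation; "contact_force": force on the tool from outside, world axes, zero at the start; "wrist_torque": the same for the moment, N m; "opening": opening from 0.0 (shut) to 1.0 (fully open); "finger_force": force on a finger pad.
Only numpy, scipy, OpenCV 4.12 (cv2) and the standard library are available. Lean on these libraries where they do the work, as an engineer would, in place of code of your own. Each camera call takes 0.05 s, during which the arm holds its last target. There are 200 camera calls.

## Task

Get the kiln shelf ready for casting a bar: with the outside of the fingers, sweep the three loose glass blocks across the shelf into the open bay until every one rests flat against the long back dam, then push the sliding dam along until it closes the three blocks up in one tight, square row against the fixed end dam. The blocks are only to be pushed, never lifted or tipped, and the purple-capped jar, the green frit jar and the glue bottle around the shelf are to be left where they stand.

Things in the scene. Friction and masses are not known exactly. Their poses are not given: they have to be found in the camera images.
- kiln_shelf: buff ceramic kiln shelf, white-washed top, fixed; 240 (x) by 340 (y) by 14 mm thick; origin at the centre of its underside, on the bench top; x points to the long back dam, y to the fixed end dam on the left. The steel dams rise 28 mm above its top. Back dam: a bar along y, -152 to +152 mm, inner face at x = 85 mm; a guide rail runs behind it, lower than the dams
- dam_corner (a point): inner corner of the bay on the shelf top, where back dam and fixed end dam meet: x 85, y 108, z 14 mm in the shelf frame. The end dam runs from here 52 mm towards the robot (x 33 to 85 mm); the bay is open on that side. Blocks flat on the back dam have their centres at x = 62.5 mm; in a tight row at y = 85.5, 40.5 and -4.5 mm
- slide_dam (a joint): travel in m of the sliding dam, 0 = fully open, growing as it slides to the shelf's +y, towards the end dam. Starts at 0 to 0.012; 0.091 when closed on a tight row of three blocks; limit 0.110. Its inner face is at shelf y = -118 mm + travel. About 2 N moves it alone, a little more as it gathers the blocks; it stays where it is left
- slide_push (a point): where to push the sliding dam: centre of its outer face (looking to the shelf's -y), 14 mm above the shelf top, at shelf x = 55 mm. The dam is a steel bar 12 mm thick (y), 50 mm long (x 33 to 83 mm), 28 mm high, with a flat bridge 5 mm higher over the back dam to a collar on the rail. At least 40 mm of bare shelf lies beyond this face
- block_a: lilac-blue fused-glass block, 45 x 45 x 20 mm, about 90 g, one of three alike; origin at the centre of its underside, z up, x and y square to its sides. Starts flat on the kiln shelf on the robot's side of the dams, turned at most 0.28 rad from square, 6 mm or more from the next block; smooth, slides at under 1 N. Nearest the end dam at the start
- block_b: lilac-blue fused-glass block, 45 x 45 x 20 mm, about 90 g, one of three alike; origin at the centre of its underside, z up, x and y square to its sides. Starts flat on the kiln shelf on the robot's side of the dams, turned at most 0.28 rad from square, 6 mm or more from the next block; smooth, slides at under 1 N. In the middle at the start
- block_c: lilac-blue fused-glass block, 45 x 45 x 20 mm, about 90 g, one of three alike; origin at the centre of its underside, z up, x and y square to its sides. Starts flat on the kiln shelf on the robot's side of the dams, turned at most 0.28 rad from square, 6 mm or more from the next block; smooth, slides at under 1 N. Nearest the sliding dam at the start
- purple_jar: clear plastic jar with a purple cap, 38 mm across, 75 mm tall, standing on the bench left of the shelf; origin under its centre; leave alone
- green_jar: small open glass jar of green frit, 42 mm across, 38 mm tall, on the bench right of the shelf; origin under its centre; leave alone
- glue: white glue bottle with a yellow nozzle, 36 mm across, 122 mm tall, on the bench behind the shelf; origin under its centre; leave alone

How it is judged:
By the outcome, as a careful person would: the job done as asked, in the order asked, and still so for the second after the job is handed in, with the robot touching nothing.
It also fails if it takes over 58 s, if anything falls off the work surface, if the arm or the gripper's body presses on something with over 40 N, if the wrist force passes 120 N, or if a joint passes its speed limit or range.

## Working session

There is one attempt and no reset: what is moved stays moved. The work goes in short steps, Python scripts to look and compute and a tool call to move; the robot and the scene stay as the last step left them, time stands still between calls to the robot, and variables do not carry over. Pictures are saved under pics/ and viewed, at most 11 in all, crops included, and the job is handed in when it is done.

Besides the shell and the picture viewer there is one more tool, called after "Request:" as name(argument=value, ...) on one line, values as JSON. step_arm: Moves the arm, as the interface text tells. Its arguments: {"type":"object","properties":{"increments":{"type":"array","items":{"type":"array"}},"fingers":{"type":"number"},"grip_force":{"type":"number"}},"required":["increments"]}

```bash
mkdir -p pics; cat > h.py <<'E'
import numpy as np,cv2
from plant import readout,cams,ctrl
def ray(name,uv,z,st=None):
    c=cams.get_calibration(name)
    K=np.array([[c['fx'],0,c['cx']],[0,c['fy'],c['cy']],[0,0,1]],float)
    p=cv2.undistortPoints(np.array(uv,float).reshape(-1,1,2),K,np.array(c['distortion'],float)).reshape(-1,2)
    d=np.c_[p[:,0],-p[:,1],-np.ones(len(p))]@np.array(c['rotation']).T
    e=np.array(c['eye']); t=(z-e[2])/d[:,2]
    return e+d*t[:,None]
def pic(name,f):
    im=cams.read_camera(name); cv2.imwrite('pics/'+f,im[:,:,::-1]); return im
E
python3 - <<'E'
from h import *
pic('top','t0.png');pic('scene','s0.png')
for n in('top','scene'):
  c=cams.get_calibration(n);print(n,c['eye'],c['fx'])
s=readout.get_state();print(s['time'],s['eef_pos'],s['tcp_rot'],s['opening'])
E
```

```text
top [0.41605927 0.03862473 1.12226775] 485.78327881008886
scene [0.0377677  0.43209888 0.55012016] 397.05100550338284
0.1 [ 0.16093446 -0.65484365  0.20593942] [ 9.92759486e-01  1.20114070e-01  2.73180892e-05 -1.10072251e-03] 0.996657098972465
```

View pics/t0.png

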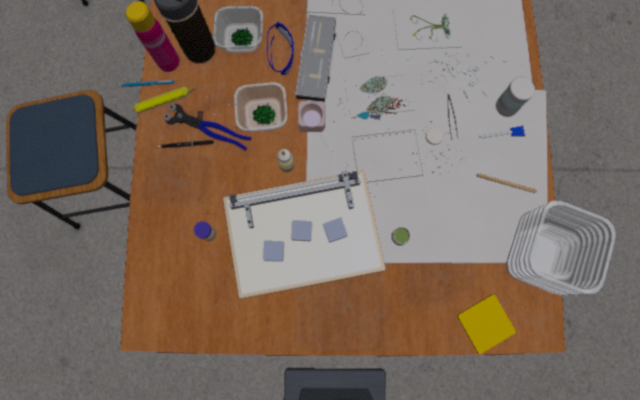

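View pics/s0.png

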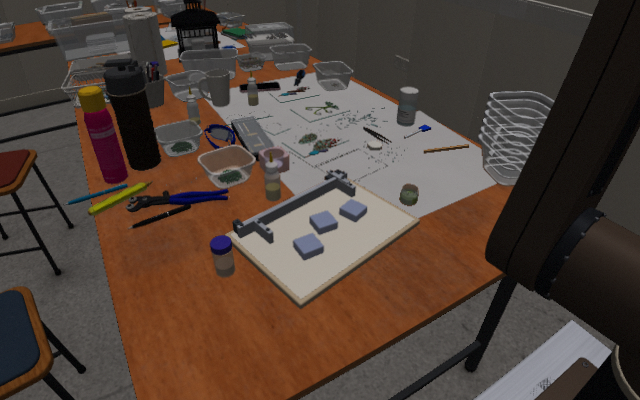

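Top view: the shelf corners are near (224,198), (363,172), (384,269) and (240,296). The blocks are at (274,251), (302,230) and (335,230). The fixed dam is at (250,215) and the sliding dam at (349,190). The jars are at (204,231) and (401,236), the glue at (285,158). Next I'll measure these by masks.

```bash
cat >> h.py <<'E'
def blocks(im,name='top'):
    hsv=cv2.cvtColor(im,cv2.COLOR_RGB2HSV)
    m=cv2.inRange(hsv,(105,40,90),(130,140,255))
    out=[]
    for c in cv2.findContours(m,cv2.RETR_EXTERNAL,cv2.CHAIN_APPROX_NONE)[0]:
        a=cv2.contourArea(c)
        if 200<a<800 :
            (u,v),wh,_=cv2.minAreaRect(c)
            if 215<u<395 and 165<v<300:
                b=cv2.boxPoints(cv2.minAreaRect(c)); out.append((a,(u,v),wh,b))
    return m,out
E
python3 - <<'E'
from h import *
im=cv2.imread('pics/t0.png')[:,:,::-1].copy()
hsv=cv2.cvtColor(im,cv2.COLOR_RGB2HSV)
for p in[(274,251),(302,230),(335,230),(260,280),(250,215),(349,195),(300,185),(200,280),(400,255)]: print(p,hsv[p[1],p[0]])
m,o=blocks(im)
for a,c,wh,b in o:
    w=ray('top',b,.034); e=w[1]-w[0]
    print(a,np.round(c,1),np.round(wh,1),ray('top',[c],.034).round(4),np.linalg.norm(w[1]-w[0]).round(4),np.linalg.norm(w[2]-w[1]).round(4),round(np.degrees(np.arctan2(e[1],e[0])),1))
ms=cv2.inRange(hsv,(12,10,150),(32,70,255)); 
# separate paper: print
cs=sorted(cv2.findContours(ms,cv2.RETR_EXTERNAL,cv2.CHAIN_APPROX_NONE)[0],key=cv2.contourArea)[-2:]
for c in cs:
    r=cv2.minAreaRect(c);b=cv2.boxPoints(r);print(cv2.contourArea(c),b.round(1).tolist(),ray('top',b,.014).round(4).tolist())
crop=im[150:310,190:430,::-1]
cv2.imwrite('pics/c0.png',cv2.resize(crop,None,fx=3.3,fy=3.3,interpolation=cv2.INTER_CUBIC))
E
```

```text
(274, 251) [113  45 153]
(302, 230) [113  48 154]
(335, 230) [113  47 156]
(260, 280) [ 23   6 178]
(250, 215) [116  14 132]
(349, 195) [113  16 145]
(300, 185) [120   8 158]
(200, 280) [ 13 161 139]
(400, 255) [165   3 164]Traceback (most recent call last):
  File "<stdin>", line 7, in <module>
  File "h.py", line 7, in ray
    d=np.c_[p[:,0],-p[:,1],-np.ones(len(p))]@np.array(c['rotation']).T
      ~~~~~~~~~~~~~~~~~~~~~~~~~~~~~~~~~~~~~~^~~~~~~~~~~~~~~~~~~~~~~~~~
ValueError: matmul: Input operand 1 has a mismatch in its core dimension 0, with gufunc signature (n?,k),(k,m?)->(n?,m?) (size 4 is different from 3)
```

```bash
sed -i "s/np.array(c\['rotation'\]).T/Rotation.from_quat(c['rotation']).as_matrix().T/; 1a from scipy.spatial.transform import Rotation" h.py
python3 - <<'E'
from h import *
im=cv2.imread('pics/t0.png')[:,:,::-1].copy()
hsv=cv2.cvtColor(im,cv2.COLOR_RGB2HSV)
m,o=blocks(im)
for a,c,wh,b in o:
    w=ray('top',b,.034); e=w[1]-w[0]
    print(a,np.round(c,1),np.round(wh,1),ray('top',[c],.034).round(4),np.linalg.norm(w[1]-w[0]).round(4),np.linalg.norm(w[2]-w[1]).round(4),round(np.degrees(np.arctan2(e[1],e[0])),1))
print(hsv[255,370:402].tolist()); print(hsv[280:306,270].tolist())
crop=im[150:310,190:430,::-1]
cv2.imwrite('pics/c0.png',cv2.resize(crop,None,fx=3.3,fy=3.3,interpolation=cv2.INTER_CUBIC))
E
```

```text
284.0 [273.  250.5] [17. 18.] [[0.5237 0.1536 0.034 ]] 0.0407 0.0383 -89.6
282.0 [301.1 230.4] [17.3 18.2] [[0.5696 0.0908 0.034 ]] 0.0415 0.0394 -3.5
288.0 [334.9 229.6] [18.  17.7] [[0.5719 0.0146 0.034 ]] 0.0402 0.0411 -71.2
[[140, 4, 179], [135, 6, 181], [130, 4, 180], [130, 4, 180], [120, 3, 179], [130, 4, 180], [120, 4, 180], [150, 3, 178], [5, 9, 177], [16, 28, 176], [18, 39, 175], [17, 45, 170], [15, 39, 158], [8, 13, 158], [160, 5, 163], [160, 5, 164], [150, 2, 163], [165, 3, 163], [165, 3, 163], [140, 5, 164], [165, 3, 163], [165, 3, 163], [150, 2, 162], [150, 2, 163], [150, 2, 163], [170, 5, 165], [160, 5, 165], [150, 3, 163], [160, 5, 165], [165, 3, 164], [165, 3, 164], [160, 5, 164]]
[[23, 6, 178], [23, 6, 178], [24, 7, 178], [24, 7, 179], [18, 7, 178], [23, 6, 177], [23, 6, 177], [20, 9, 177], [16, 16, 172], [18, 34, 167], [17, 44, 168], [17, 48, 158], [15, 66, 140], [13, 123, 126], [13, 164, 131], [13, 165, 136], [13, 166, 135], [13, 162, 137], [13, 163, 136], [14, 165, 136], [13, 167, 134], [13, 164, 135], [13, 161, 135], [13, 165, 136], [13, 165, 133], [13, 164, 132]]
```

View pics/c0.png

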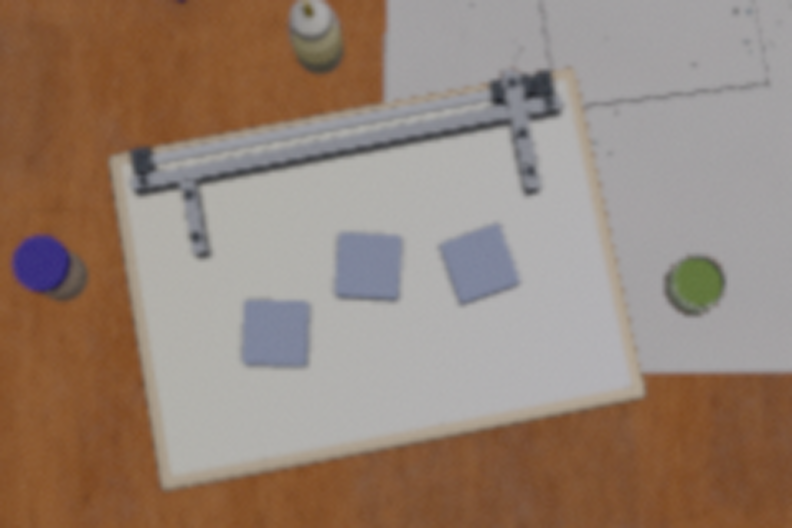

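The crop shows the shelf outline corners at crop (112,157), (575,68), (643,393) and (165,487). The fixed dam runs (188,185)-(204,257) and the sliding dam (518,90)-(531,192).

```bash
cat >> h.py <<'E'
cr=lambda p:np.array(p,float)/3.3+[190,150]-.35
E
python3 - <<'E'
from h import *
c=ray('top',cr([(112,157),(575,68),(643,393),(165,487)]),.014)[:,:2]
loc=np.array([(.12,.17),(.12,-.17),(-.12,-.17),(-.12,.17)])
H=c-c.mean(0);U,S,V=np.linalg.svd(loc.T@H);R=(U@V).T;th=np.arctan2(R[1,0],R[0,0]);t=c.mean(0)
print('shelf',t,th,'res',((loc@R.T+t)-c).round(4).tolist(), [np.linalg.norm(c[i]-c[i-1]).round(4) for i in range(4)])
L=lambda w:((w[:,:2]-t)@R).round(4).tolist()
print('back top edge',L(ray('top',cr([(140,181),(555,99)]),.042)),'bottom',L(ray('top',cr([(140,193),(558,112)]),.014)))
print('end dam top',L(ray('top',cr([(181,186),(196,250),(194,184),(207,248)]),.042)))
print('slide top',L(ray('top',cr([(510,90),(524,187),(524,90),(537,186)]),.042)))
im=cv2.imread('pics/t0.png')[:,:,::-1].copy()
for a,c,wh,b in blocks(im)[1]:
    w=ray('top',b,.034); e=w[1]-w[0];an=(np.arctan2(e[1],e[0])-th+np.pi/4)%(np.pi/2)-np.pi/4
    print('block',L(ray('top',[c],.033)),an.round(3))
print('purple',L(ray('top',cr([(41,264)]),.075)),'glue',L(ray('top',cr([(308,10)]),.122)),'green',L(ray('top',cr([(697,282)]),.038)))
E
```

```text
shelf [0.56755161 0.08787084] 0.19614941563410976 res [[0.002, 0.0027], [0.0024, -0.0009], [-0.0021, -0.0037], [-0.0023, 0.0019]] [np.float64(0.2356), np.float64(0.3363), np.float64(0.235), np.float64(0.3346)]
back top edge [[0.09, 0.1463], [0.0918, -0.1466]] bottom [[0.0878, 0.152], [0.0885, -0.15]]
end dam top [[0.081, 0.1188], [0.035, 0.1159], [0.0807, 0.1097], [0.0349, 0.1082]]
slide top [[0.1041, -0.1172], [0.035, -0.1129], [0.1022, -0.1268], [0.034, -0.1218]]
block [[-0.0301, 0.0731]] -0.19
block [[0.0027, 0.0025]] -0.257
block [[-0.0099, -0.0728]] 0.132
purple [[0.0395, 0.2157]] glue [[0.1627, 0.0083]] green [[-0.0516, -0.2159]]
```

Request:
step_arm(increments=[[[9,15,0],[0,0,-0.005]],[[19,30,0],[0,0,-0.005]],[[19,30,0],[0,0,-0.005]],[[19,30,0],[0,0,-0.005]],[[19,30,0],[0,0,-0.005]],[[19,30,0],[0,0,-0.005]],[[19,30,0],[0,0,-0.005]],[[17,30,0],[0,0,-0.005]]], fingers=-1)

```text
time: 0.77
eef_pos: [0.3016, -0.4286, 0.2066]
tcp_rot: [0.995, 0.1, -0.0, -0.0]
contact_force: [0.5, -0.1, 0.4]
opening: -0.006
finger_force: 0.0
```

Request:
step_arm(increments=[[[17,36,0],[0,0,0]],[[17,36,0],[0,0,0]],[[17,36,0],[0,0,0]],[[17,36,0],[0,0,0]],[[17,36,0],[0,0,0]],[[17,36,0],[0,0,0]],[[17,36,0],[0,0,0]],[[17,36,0],[0,0,0]]])

```text
time: 1.43
eef_pos: [0.4371, -0.1404, 0.207]
tcp_rot: [0.995, 0.1, -0.0, -0.0]
contact_force: [0.5, -0.1, -1.2]
opening: 0.0
finger_force: 0.0
```

Request:
step_arm(increments=[[[15,24,-10],[0,0,0]],[[15,24,-10],[0,0,0]],[[15,24,-10],[0,0,0]],[[15,24,-10],[0,0,0]],[[15,24,-10],[0,0,0]],[[15,24,-10],[0,0,0]],[[0,0,-38],[0,0,0]],[[0,0,-38],[0,0,0]]])

```text
time: 2.1
eef_pos: [0.5294, 0.0027, 0.072]
tcp_rot: [0.995, 0.102, 0.003, 0.001]
contact_force: [0.4, 0.4, -1.2]
opening: -0.004
finger_force: 0.0
```

Request:
step_arm(increments=[[[0,0,-20],[0,0,0]],[[0,0,-16],[0,0,0]],[[0,0,-10],[0,0,0]],[[0,0,-5],[0,0,0]],[[0,0,0],[0,0,0]]])

```text
time: 2.52
eef_pos: [0.5263, 0.0016, 0.0193]
tcp_rot: [0.995, 0.1, -0.001, -0.0]
contact_force: [0.5, 0.2, 0.8]
opening: -0.002
finger_force: 0.0
```

```bash
python3 - <<'E'
from h import *
s=readout.get_state();print(s['time'],s['eef_pos'],s['contact_force'],s['tcp_rot'])
im=pic('top','t1.png');cv2.imwrite('pics/c1.png',cv2.resize(im[150:310,190:430,::-1],None,fx=3.3,fy=3.3,interpolation=cv2.INTER_CUBIC))
E
```

```text
2.5167 [0.52629963 0.00156003 0.0192883 ] [0.46358251 0.20588581 0.82629866] [ 9.94972422e-01  1.00144422e-01 -9.42318358e-04 -2.93586914e-04]
```

View pics/c1.png

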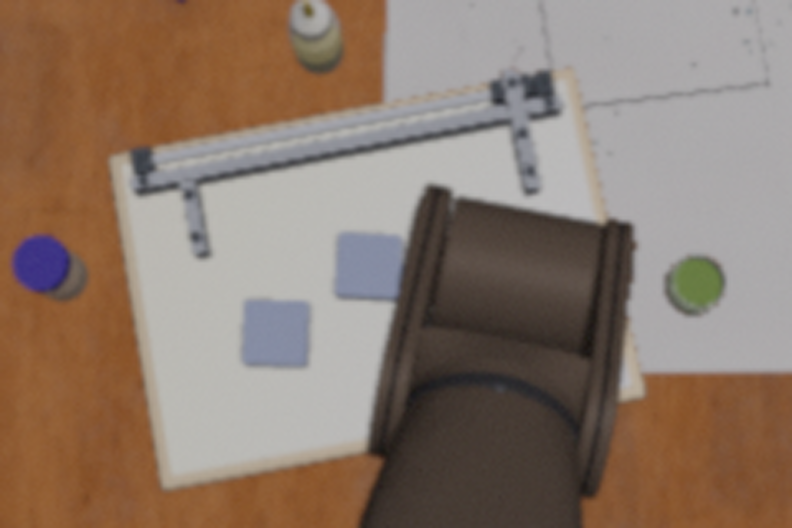

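Picture c1: the arm hides block C, while A (275,333) and B (368,266) are untouched. Now I'll push C along the shelf's +x.

Request:
step_arm(increments=[[[0,3,0],[0,0,0]],[[6,1,0],[0,0,0]],[[6,1.2,0],[0,0,0]],[[7,1.4,0],[0,0,0]],[[8,1.6,0],[0,0,0]],[[8,1.6,0],[0,0,0]],[[8,1.6,0],[0,0,0]],[[8,1.6,0],[0,0,0]]])

```text
time: 3.23
eef_pos: [0.579, 0.0147, 0.0202]
tcp_rot: [0.995, 0.1, 0.0, 0.0]
contact_force: [0.7, -0.4, -0.8]
opening: -0.002
finger_force: 0.0
```

Request:
step_arm(increments=[[[8,1.6,0],[0,0,0]],[[7,1.4,0],[0,0,0]],[[5,1,0],[0,0,0]],[[4,0.8,0],[0,0,0]],[[3,0.6,0],[0,0,0]],[[2,0.4,0],[0,0,0]],[[1,0.2,0],[0,0,0]],[[1,0.2,0],[0,0,0]]])

```text
time: 3.9
eef_pos: [0.6089, 0.0207, 0.0201]
tcp_rot: [0.995, 0.1, -0.0, -0.0]
contact_force: [0.5, -0.7, 0.3]
opening: -0.003
finger_force: 0.0
```

Request:
step_arm(increments=[[[1.5,0.3,0],[0,0,0]],[[1.5,0.3,0],[0,0,0]],[[1,0.2,0],[0,0,0]],[[1,0.2,0],[0,0,0]],[[0,0,0],[0,0,0]]])

```text
time: 4.32
eef_pos: [0.6142, 0.0217, 0.0203]
tcp_rot: [0.995, 0.1, 0.0, 0.0]
contact_force: [0.7, 0.7, -0.0]
opening: 0.0
finger_force: 0.0
```

```bash
python3 - <<'E'
from h import *
a=pic('wrist','w1.png');b=pic('scene','s1.png')
b=cv2.resize(b[150:310,200:450],(625,400))
cv2.imwrite('pics/ws1.png',np.hstack([cv2.resize(a,(480,300)),cv2.resize(b,(320,300)) ])[:,:,::-1])
E
```

```text
(no output)
```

View pics/ws1.png

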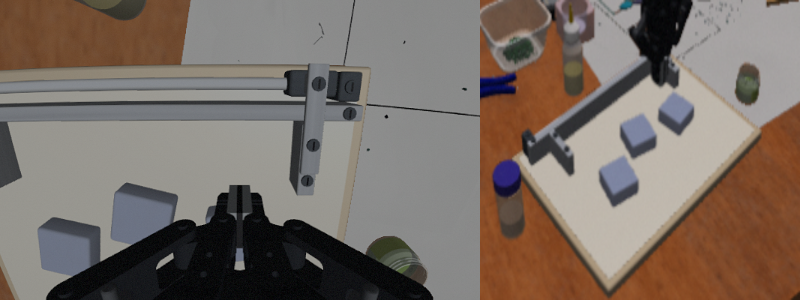

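The wrist and scene views show C unmoved at scene (352,210), and the fingertips near scene (337,193), so they are already past the block. I'll check by projecting the reported TCP into the scene image.

```bash
cat >> h.py <<'E'
def proj(name,P):
    c=cams.get_calibration(name);R=Rotation.from_quat(c['rotation']).as_matrix()
    p=(np.atleast_2d(P)-np.array(c['eye']))@R; K=np.array([[c['fx'],0,c['cx']],[0,c['fy'],c['cy']],[0,0,1]],float)
    return cv2.projectPoints(p*[1,-1,-1],np.zeros(3),np.zeros(3),K,np.array(c['distortion'],float))[0].reshape(-1,2).round(1)
E
python3 - <<'E'
from h import *
s=readout.get_state();print(s['eef_pos'])
print(proj('scene',[s['eef_pos'],[.5719,.0146,.034],[.5696,.0908,.034],[.5237,.1536,.034]]).tolist())
b=cv2.imread('pics/s1.png')
cv2.imwrite('pics/s1c.png',cv2.resize(b[100:270,220:440],None,fx=3.4,fy=3.4,interpolation=cv2.INTER_CUBIC))
E
```

```text
[0.61395231 0.02170921 0.02017976]
[[339.0, 202.5], [352.9, 206.5], [323.2, 218.5], [307.9, 242.2]]
```

View pics/s1c.png

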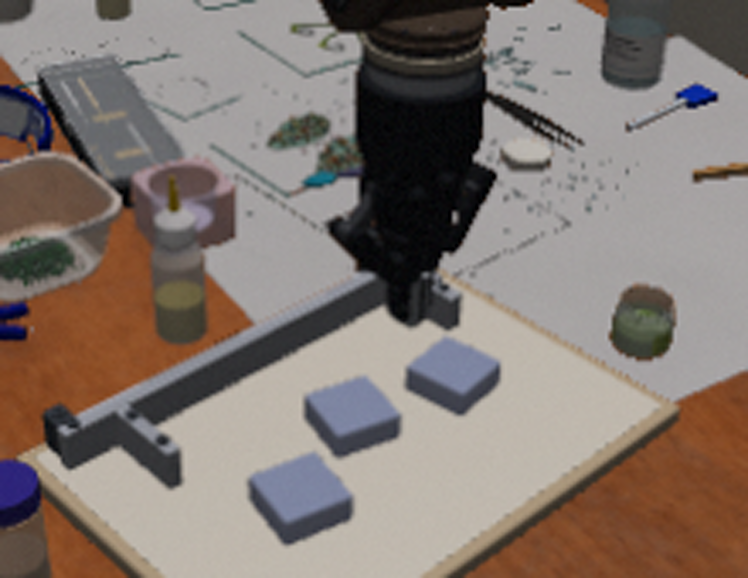

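Scene crop: the fingertip is at about (338.5,194), but the reported TCP projects to (339,202.5). The tip is therefore higher or farther out than reported. I'll cross-check with the wrist camera.

```bash
python3 - <<'E'
from h import *
from scipy.optimize import least_squares
s=readout.get_state();c=cams.get_calibration('wrist');T=np.array(c['T_tool_cam']);print(T.round(4).tolist(),c['fx'],c['distortion'])
im=cv2.imread('pics/w1.png')[:,:,::-1].copy()
m=cv2.inRange(cv2.cvtColor(im,cv2.COLOR_RGB2HSV),(105,40,70),(130,140,255))
for k in cv2.findContours(m,cv2.RETR_EXTERNAL,cv2.CHAIN_APPROX_NONE)[0]:
    if cv2.contourArea(k)>150: print(cv2.contourArea(k),cv2.minAreaRect(k)[0],cv2.boxPoints(cv2.minAreaRect(k)).round(0).tolist())
K=np.array([[c['fx'],0,c['cx']],[0,c['fy'],c['cy']],[0,0,1]],float)
R=Rotation.from_quat(s['tcp_rot']).as_matrix()
def pw(P,off):
    q=(np.atleast_2d(P)-np.array(s['eef_pos'])-off)@R; q=(q-T[:3,3])@T[:3,:3]
    return cv2.projectPoints(q*[1,-1,-1],np.zeros(3),np.zeros(3),K,np.array(c['distortion'],float))[0].reshape(-1,2)
th=.2;X=np.array([np.cos(th),np.sin(th),0]);Y=np.array([-np.sin(th),np.cos(th),0]);t=np.array([.5695,.0883,0])
names=['B top','A top','corner','TCP','end dam nearright','back dam right end']
P=np.array([[.5696,.0908,.034],[.5237,.1536,.034],t+.12*X-.17*Y+[0,0,.014],s['eef_pos'],t+.033*X-.118*Y+.0+[0,0,.042],t+.085*X-.152*Y+[0,0,.042]])
print(dict(zip(names,pw(P,np.zeros(3)).round(0).tolist())))
for z in(0.01,.02): print(z,pw(P,np.array([0,0,z])).round(0).tolist())
E
```

```text
[[0.0016, 0.9548, 0.2972, 0.0764], [1.0, -0.0011, -0.0019, -0.0008], [-0.0014, 0.2972, -0.9548, -0.1666], [0.0, 0.0, 0.0, 1.0]] 314.13440951057675 [-0.06039526  0.          0.          0.          0.        ]
3389.0 (89.09662628173828, 334.82476806640625) [[40.0, 355.0], [53.0, 296.0], [138.0, 315.0], [126.0, 374.0]]
3989.0 (188.85032653808594, 290.8704528808594) [[142.0, 319.0], [155.0, 248.0], [236.0, 263.0], [223.0, 334.0]]
{'B top': [187.0, 300.0], 'A top': [85.0, 342.0], 'corner': [501.0, 83.0], 'TCP': [320.0, 244.0], 'end dam nearright': [406.0, 257.0], 'back dam right end': [486.0, 156.0]}
0.01 [[193.0, 291.0], [95.0, 331.0], [492.0, 84.0], [320.0, 237.0], [401.0, 248.0], [476.0, 153.0]]
0.02 [[199.0, 282.0], [104.0, 321.0], [483.0, 85.0], [320.0, 230.0], [396.0, 241.0], [467.0, 150.0]]
```

View pics/w1.png

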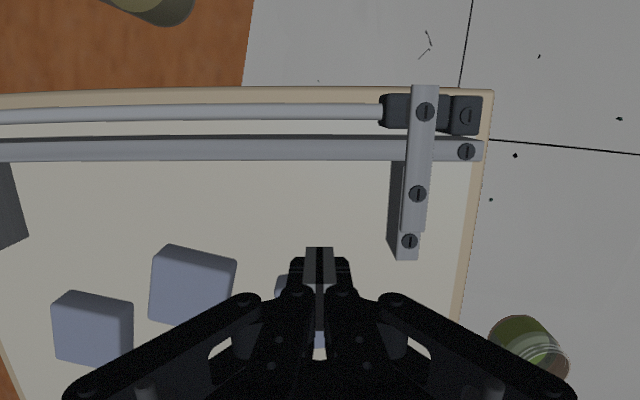

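Wrist view: the fingertips are at (320,248) beyond block C, whose edge peeks out at (280,288). The tool must have passed above the block. I'll probe down gently here over bare shelf for the true height.

Request:
step_arm(increments=[[[0,0,-1],[0,0,0]],[[0,0,-1],[0,0,0]],[[0,0,-1],[0,0,0]],[[0,0,-1],[0,0,0]],[[0,0,0],[0,0,0]]])

```text
time: 4.83
eef_pos: [0.6137, 0.0217, 0.0158]
tcp_rot: [0.995, 0.1, -0.0, -0.0]
contact_force: [-0.3, -0.3, -0.3]
opening: -0.002
finger_force: 0.0
```

Request:
step_arm(increments=[[[0,0,-1],[0,0,0]],[[0,0,-1],[0,0,0]],[[0,0,-1],[0,0,0]],[[0,0,-1],[0,0,0]],[[0,0,0],[0,0,0]]])

```text
time: 5.25
eef_pos: [0.6138, 0.0217, 0.0119]
tcp_rot: [0.995, 0.1, -0.0, -0.0]
contact_force: [-0.3, -0.1, 0.7]
opening: -0.0
finger_force: 0.0
```

Already below the nominal shelf top with no contact, so the reported height is biased. I'll continue probing.

Request:
step_arm(increments=[[[0,0,-1],[0,0,0]],[[0,0,-1],[0,0,0]],[[0,0,-1],[0,0,0]],[[0,0,-1],[0,0,0]],[[0,0,0],[0,0,0]]])

```text
time: 5.67
eef_pos: [0.6138, 0.0217, 0.0079]
tcp_rot: [0.995, 0.1, -0.0, -0.0]
contact_force: [-0.1, -0.3, -1.0]
opening: 0.001
finger_force: 0.0
```

Request:
step_arm(increments=[[[0,0,-1],[0,0,0]],[[0,0,-1],[0,0,0]],[[0,0,-1],[0,0,0]],[[0,0,0],[0,0,0]]])

```text
time: 6.0
eef_pos: [0.6138, 0.0217, 0.0049]
tcp_rot: [0.995, 0.1, -0.0, -0.0]
contact_force: [-0.3, -0.3, -0.6]
opening: 0.007
finger_force: 0.0
```

```bash
python3 - <<'E'
from h import *
s=readout.get_state();print(s['eef_pos'],s['contact_force'],s['qpos'])
pic('scene','s2.png');b=pic('wrist','w2.png')
a=cv2.imread('pics/s2.png')[150:230,290:390]
cv2.imwrite('pics/s2c.png',cv2.resize(a,None,fx=6,fy=6,interpolation=cv2.INTER_CUBIC))
E
```

```text
[0.61381525 0.02173047 0.00494678] [-0.33822496 -0.33390938 -0.5711059 ] [-1.29648981e-01  3.92945190e-01  1.84677108e+00  2.73287897e-05
  9.02322537e-01  1.24034884e+00]
```

View pics/s2c.png

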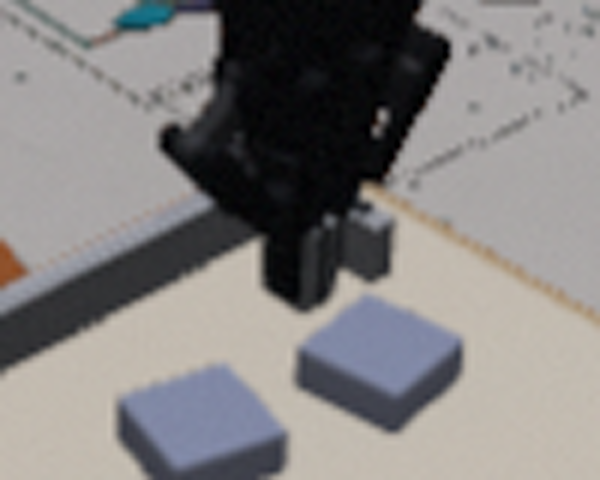

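The tip is at scene (341,202), about 8 px above the TCP's projection, so it sits ~15-18 mm higher than reported. I'll keep probing to contact.

Request:
step_arm(increments=[[[0,0,-1],[0,0,0]],[[0,0,-1],[0,0,0]],[[0,0,-1],[0,0,0]],[[0,0,-1],[0,0,0]],[[0,0,0],[0,0,0]]])

```text
time: 6.52
eef_pos: [0.6137, 0.0217, 0.0009]
tcp_rot: [0.995, 0.1, -0.0, -0.0]
contact_force: [-0.6, 0.2, 0.2]
opening: -0.0
finger_force: 0.0
```

Request:
step_arm(increments=[[[0,0,-1],[0,0,0]],[[0,0,-1],[0,0,0]],[[0,0,0],[0,0,0]]])

```text
time: 6.77
eef_pos: [0.6138, 0.0217, -0.001]
tcp_rot: [0.995, 0.1, -0.0, -0.0]
contact_force: [0.3, -0.3, 0.3]
opening: -0.0
finger_force: 0.0
```

Request:
step_arm(increments=[[[0,0,-1],[0,0,0]],[[0,0,-1],[0,0,0]],[[0,0,0],[0,0,0]]])

```text
time: 7.02
eef_pos: [0.6138, 0.0217, -0.003]
tcp_rot: [0.995, 0.1, -0.0, -0.0]
contact_force: [0.2, -0.3, 0.1]
opening: -0.0
finger_force: 0.0
```

Request:
step_arm(increments=[[[0,0,-1],[0,0,0]],[[0,0,0],[0,0,0]]])

```text
time: 7.18
eef_pos: [0.6139, 0.0217, -0.004]
tcp_rot: [0.995, 0.1, -0.0, -0.0]
contact_force: [1.0, 0.0, 0.1]
opening: -0.002
finger_force: 0.0
```

Request:
step_arm(increments=[[[0,0,-1],[0,0,0]],[[0,0,0],[0,0,0]]])

```text
time: 7.35
eef_pos: [0.6139, 0.0217, -0.0049]
tcp_rot: [0.995, 0.1, -0.0, -0.0]
contact_force: [-1.1, 0.2, -0.3]
opening: 0.004
finger_force: 0.0
```

```bash
python3 - <<'E'
from h import *
s=readout.get_state();print(s['eef_pos'],s['contact_force'],proj('scene',[s['eef_pos'],np.array(s['eef_pos'])+[0,0,.015]]))
a=pic('scene','s3.png')[175:225,300:360]
g=cv2.cvtColor(a,cv2.COLOR_RGB2GRAY)
for u in range(32,46,2): print(300+u,g[16:42,u].tolist())
E
```

```text
[ 0.6139042   0.02171283 -0.00494052] [-1.12035459  0.22230498 -0.2538067 ] [[338.6 211.4]
 [338.8 206.1]]
332 [38, 113, 173, 191, 190, 190, 190, 189, 191, 191, 191, 190, 190, 190, 189, 190, 189, 190, 189, 190, 191, 190, 190, 185, 163, 145]
334 [4, 11, 20, 26, 28, 17, 8, 7, 10, 41, 79, 145, 182, 191, 191, 190, 190, 190, 190, 190, 189, 189, 191, 191, 189, 187]
336 [11, 9, 14, 14, 13, 9, 10, 5, 11, 10, 11, 25, 112, 174, 190, 189, 189, 189, 191, 191, 191, 190, 190, 190, 191, 190]
338 [11, 8, 8, 6, 5, 7, 9, 10, 12, 6, 4, 7, 17, 89, 165, 191, 189, 190, 190, 189, 179, 168, 169, 183, 191, 189]
340 [13, 15, 26, 38, 38, 39, 42, 40, 40, 41, 39, 39, 42, 46, 108, 159, 151, 107, 78, 69, 67, 69, 67, 84, 162, 191]
342 [40, 44, 43, 47, 47, 47, 43, 42, 41, 38, 39, 38, 34, 65, 125, 143, 140, 134, 105, 76, 69, 67, 68, 66, 83, 163]
344 [77, 30, 34, 35, 37, 34, 37, 38, 38, 35, 37, 37, 115, 144, 142, 138, 139, 138, 132, 105, 77, 69, 70, 67, 67, 86]
```

Request:
step_arm(increments=[[[0,0,-1],[0,0,0]],[[0,0,-1],[0,0,0]],[[0,0,0],[0,0,0]]])

```text
time: 7.65
eef_pos: [0.6138, 0.0217, -0.0071]
tcp_rot: [0.995, 0.1, -0.0, -0.0]
contact_force: [1.5, 0.3, -0.4]
opening: 0.0
finger_force: 0.0
```

Request:
step_arm(increments=[[[0,0,-1],[0,0,0]],[[0,0,-1],[0,0,0]],[[0,0,0],[0,0,0]]])

```text
time: 7.9
eef_pos: [0.6138, 0.0217, -0.0091]
tcp_rot: [0.995, 0.1, -0.0, -0.0]
contact_force: [-0.6, -0.5, -0.1]
opening: 0.0
finger_force: 0.0
```

Request:
step_arm(increments=[[[0,0,-1],[0,0,0]],[[0,0,0],[0,0,0]]])

```text
time: 8.07
eef_pos: [0.6139, 0.0217, -0.01]
tcp_rot: [0.995, 0.1, -0.0, -0.0]
contact_force: [0.3, 1.2, -0.7]
opening: -0.003
finger_force: 0.0
```

Request:
step_arm(increments=[[[0,0,-1],[0,0,0]],[[0,0,0],[0,0,0]]])

```text
time: 8.23
eef_pos: [0.614, 0.0217, -0.01]
tcp_rot: [0.995, 0.1, -0.0, -0.0]
contact_force: [-2.6, -0.4, 4.9]
opening: 0.002
finger_force: 2.2
```

The shelf is touched at reported z = -0.010, so the tips sit 24 mm above the reported TCP. I'll lift, part the fingers a little for two-point contact, go back behind C and come down to about -0.008.

Request:
step_arm(increments=[[[0,0,12],[0,0,0]],[[0,0,25],[0,0,0]],[[0,0,13],[0,0,0]],[[-30,-6,0],[0,0,0]],[[-30,-6,0],[0,0,0]],[[-28,-5,0],[0,0,0]],[[0,0,0],[0,0,0]]], fingers=-0.43)

```text
time: 8.82
eef_pos: [0.5203, 0.005, 0.0379]
tcp_rot: [0.995, 0.1, -0.003, -0.001]
contact_force: [0.2, 0.2, 0.1]
opening: 0.285
finger_force: 0.0
```

Request:
step_arm(increments=[[[0,0,-20],[0,0,0]],[[0,0,-15],[0,0,0]],[[0,0,-8],[0,0,0]],[[0,0,-4],[0,0,0]],[[0,0,0],[0,0,0]]])

```text
time: 9.23
eef_pos: [0.5259, 0.0048, -0.0083]
tcp_rot: [0.995, 0.1, -0.0, -0.0]
contact_force: [0.6, 0.1, 0.3]
opening: 0.287
finger_force: 0.0
```

```bash
python3 - <<'E'
from h import *
s=readout.get_state();print(s['eef_pos'],s['contact_force'],s['opening'])
a=pic('wrist','w3.png');b=pic('scene','s4.png')
b=cv2.resize(b[130:270,240:440],(571,400),interpolation=cv2.INTER_CUBIC)
cv2.imwrite('pics/ws4.png',np.hstack([cv2.resize(a,(400,250)),cv2.resize(b,(400,280))[:250]])[:,:,::-1])
E
```

```text
[ 0.52591919  0.00478422 -0.00828193] [0.6162306  0.08076269 0.28732149] 0.28687633374093563
```

View pics/ws4.png

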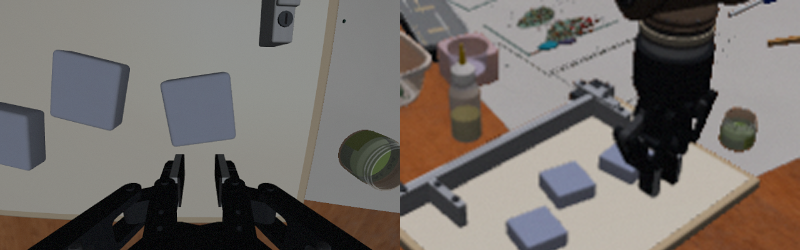

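Picture: both fingers stand squarely behind C, centred on it. Now the push.

Request:
step_arm(increments=[[[5,1,0],[0,0,0]],[[6,1.2,0],[0,0,0]],[[6,1.2,0],[0,0,0]],[[7,1.4,0],[0,0,0]],[[7,1.4,0],[0,0,0]],[[7,1.4,0],[0,0,0]],[[7,1.4,0],[0,0,0]],[[7,1.4,0],[0,0,0]]])

```text
time: 10.0
eef_pos: [0.5788, 0.0153, -0.0078]
tcp_rot: [0.995, 0.1, -0.0, -0.0]
contact_force: [0.0, -0.0, -0.5]
opening: 0.287
finger_force: 0.2
```

Request:
step_arm(increments=[[[6,1.2,0],[0,0,0]],[[6,1.2,0],[0,0,0]],[[5,1,0],[0,0,0]],[[5,1,0],[0,0,0]],[[3,0.6,0],[0,0,0]],[[2,0.4,0],[0,0,0]],[[2,0.4,0],[0,0,0]],[[1,0.2,0],[0,0,0]]])

```text
time: 10.67
eef_pos: [0.6081, 0.0211, -0.0078]
tcp_rot: [0.995, 0.1, -0.0, -0.0]
contact_force: [-1.1, -0.4, 1.0]
opening: 0.289
finger_force: 0.2
```

Request:
step_arm(increments=[[[1,0.2,0],[0,0,0]],[[1,0.2,0],[0,0,0]],[[1,0.2,0],[0,0,0]],[[0,0,0],[0,0,0]]])

```text
time: 11.0
eef_pos: [0.6096, 0.0216, -0.0082]
tcp_rot: [0.995, 0.1, -0.002, -0.0]
contact_force: [-3.5, 0.1, 0.9]
opening: 0.291
finger_force: 2.3
```

Request:
step_arm(increments=[[[1,0.2,0],[0,0,0]],[[1,0.2,0],[0,0,0]],[[0,0,0],[0,0,0]]])

```text
time: 11.25
eef_pos: [0.6095, 0.0217, -0.0089]
tcp_rot: [0.995, 0.1, -0.005, -0.0]
contact_force: [-8.5, -2.9, 3.7]
opening: 0.286
finger_force: 4.7
```

Request:
step_arm(increments=[[[1,0.2,0],[0,0,0]],[[1,0.2,0],[0,0,0]],[[0,0,0],[0,0,0]]])

```text
time: 11.5
eef_pos: [0.6092, 0.0219, -0.0096]
tcp_rot: [0.995, 0.101, -0.007, -0.0]
contact_force: [-13.0, -4.2, 6.1]
opening: 0.289
finger_force: 7.0
```

C is against the back dam at 13 N. I'll back off and go behind B.

Request:
step_arm(increments=[[[-10,-2,0],[0,0,0]],[[-20,-4,0],[0,0,0]],[[0,0,25],[0,0,0]],[[0,0,20],[0,0,0]],[[-27,22,0],[0,0,0]],[[-27,22,0],[0,0,0]],[[-13,20,0],[0,0,0]],[[0,0,0],[0,0,0]]])

```text
time: 12.17
eef_pos: [0.5152, 0.0833, 0.0368]
tcp_rot: [0.995, 0.101, -0.0, -0.001]
contact_force: [1.5, 0.8, -1.7]
opening: 0.288
finger_force: 0.0
```

Request:
step_arm(increments=[[[0,0,-20],[0,0,0]],[[0,0,-14],[0,0,0]],[[0,0,-8],[0,0,0]],[[0,0,-3],[0,0,0]],[[0,0,0],[0,0,0]]])

```text
time: 12.58
eef_pos: [0.5181, 0.0803, -0.0084]
tcp_rot: [0.995, 0.1, -0.0, -0.0]
contact_force: [-0.8, 0.3, 0.1]
opening: 0.286
finger_force: 0.0
```

Request:
step_arm(increments=[[[5,1,0],[0,0,0]],[[6,1.2,0],[0,0,0]],[[6,1.2,0],[0,0,0]],[[7,1.4,0],[0,0,0]],[[7,1.4,0],[0,0,0]],[[7,1.4,0],[0,0,0]],[[7,1.4,0],[0,0,0]],[[6,1.2,0],[0,0,0]]])

```text
time: 13.25
eef_pos: [0.5699, 0.0909, -0.0077]
tcp_rot: [0.995, 0.1, 0.0, 0.0]
contact_force: [-0.1, 0.6, 0.1]
opening: 0.281
finger_force: 0.2
```

Request:
step_arm(increments=[[[5,1,0],[0,0,0]],[[5,1,0],[0,0,0]],[[4,0.8,0],[0,0,0]],[[3,0.6,0],[0,0,0]],[[2,0.4,0],[0,0,0]],[[2,0.4,0],[0,0,0]],[[1,0.2,0],[0,0,0]],[[0,0,0],[0,0,0]]])

```text
time: 13.92
eef_pos: [0.5912, 0.0951, -0.0077]
tcp_rot: [0.995, 0.1, 0.0, 0.0]
contact_force: [-0.1, 0.3, -0.0]
opening: 0.286
finger_force: 0.0
```

Request:
step_arm(increments=[[[1,0.2,0],[0,0,0]],[[1,0.2,0],[0,0,0]],[[1,0.2,0],[0,0,0]],[[1,0.2,0],[0,0,0]],[[0,0,0],[0,0,0]]])

```text
time: 14.33
eef_pos: [0.5948, 0.0959, -0.0079]
tcp_rot: [0.995, 0.1, -0.0, -0.0]
contact_force: [-1.4, 0.0, 0.5]
opening: 0.286
finger_force: 0.5
```

Request:
step_arm(increments=[[[1,0.2,0],[0,0,0]],[[1,0.2,0],[0,0,0]],[[0,0,0],[0,0,0]]])

```text
time: 14.58
eef_pos: [0.5946, 0.096, -0.0086]
tcp_rot: [0.995, 0.1, -0.003, 0.0]
contact_force: [-6.0, -2.5, 2.5]
opening: 0.284
finger_force: 3.0
```

Request:
step_arm(increments=[[[1,0.2,0],[0,0,0]],[[2,0.4,0],[0,0,0]],[[0,0,0],[0,0,0]]])

```text
time: 14.83
eef_pos: [0.5943, 0.0962, -0.0096]
tcp_rot: [0.995, 0.101, -0.008, 0.0]
contact_force: [-12.3, -3.0, 5.2]
opening: 0.281
finger_force: 6.3
```

Request:
step_arm(increments=[[[-10,-2,0],[0,0,0]],[[-20,-4,0],[0,0,0]],[[0,0,25],[0,0,0]],[[0,0,20],[0,0,0]],[[-34,18,0],[0,0,0]],[[-34,18,0],[0,0,0]],[[-28,17,0],[0,0,0]],[[0,0,0],[0,0,0]]])

```text
time: 15.5
eef_pos: [0.4684, 0.146, 0.0358]
tcp_rot: [0.995, 0.102, -0.002, -0.001]
contact_force: [-0.3, -0.4, 0.0]
opening: 0.284
finger_force: 0.0
```

Request:
step_arm(increments=[[[0,0,-20],[0,0,0]],[[0,0,-14],[0,0,0]],[[0,0,-8],[0,0,0]],[[0,0,-3],[0,0,0]],[[0,0,0],[0,0,0]]])

```text
time: 15.92
eef_pos: [0.4741, 0.1437, -0.0083]
tcp_rot: [0.995, 0.1, -0.0, -0.0]
contact_force: [0.7, 0.1, 0.3]
opening: 0.289
finger_force: 0.0
```

Request:
step_arm(increments=[[[5,1,0],[0,0,0]],[[6,1.2,0],[0,0,0]],[[7,1.4,0],[0,0,0]],[[8,1.6,0],[0,0,0]],[[8,1.6,0],[0,0,0]],[[8,1.6,0],[0,0,0]],[[8,1.6,0],[0,0,0]],[[8,1.6,0],[0,0,0]]])

```text
time: 16.58
eef_pos: [0.533, 0.1557, -0.0078]
tcp_rot: [0.995, 0.1, 0.0, -0.0]
contact_force: [0.1, 0.6, 0.2]
opening: 0.283
finger_force: 0.2
```

Request:
step_arm(increments=[[[8,1.6,0],[0,0,0]],[[8,1.6,0],[0,0,0]],[[7,1.4,0],[0,0,0]],[[6,1.2,0],[0,0,0]],[[5,1,0],[0,0,0]],[[4,0.8,0],[0,0,0]],[[3,0.6,0],[0,0,0]],[[1,0.2,0],[0,0,0]]])

```text
time: 17.25
eef_pos: [0.5744, 0.164, -0.0078]
tcp_rot: [0.995, 0.1, 0.0, -0.0]
contact_force: [-0.7, -0.2, 0.2]
opening: 0.284
finger_force: 0.2
```

Request:
step_arm(increments=[[[1,0.2,0],[0,0,0]],[[1,0.2,0],[0,0,0]],[[1,0.2,0],[0,0,0]],[[1,0.2,0],[0,0,0]],[[1,0.2,0],[0,0,0]],[[0,0,0],[0,0,0]]])

```text
time: 17.75
eef_pos: [0.5792, 0.1649, -0.0077]
tcp_rot: [0.995, 0.1, 0.0, 0.0]
contact_force: [-0.2, 0.2, -0.2]
opening: 0.285
finger_force: 0.0
```

Request:
step_arm(increments=[[[1,0.2,0],[0,0,0]],[[1,0.2,0],[0,0,0]],[[0,0,0],[0,0,0]]])

```text
time: 18.0
eef_pos: [0.5809, 0.1653, -0.0078]
tcp_rot: [0.995, 0.1, -0.0, -0.0]
contact_force: [-0.4, 0.8, 0.8]
opening: 0.289
finger_force: 0.4
```

Request:
step_arm(increments=[[[1,0.2,0],[0,0,0]],[[1,0.2,0],[0,0,0]],[[1,0.2,0],[0,0,0]],[[0,0,0],[0,0,0]]])

```text
time: 18.33
eef_pos: [0.5806, 0.1654, -0.0089]
tcp_rot: [0.995, 0.1, -0.004, 0.0]
contact_force: [-7.7, -2.5, 3.3]
opening: 0.283
finger_force: 3.9
```

Request:
step_arm(increments=[[[1,0.2,0],[0,0,0]],[[1,0.2,0],[0,0,0]],[[0,0,0],[0,0,0]]])

```text
time: 18.58
eef_pos: [0.5804, 0.1654, -0.0096]
tcp_rot: [0.995, 0.1, -0.007, 0.001]
contact_force: [-12.0, -3.1, 4.4]
opening: 0.283
finger_force: 6.0
```

A is home too. I'll back off, lift and swing to the right so the cameras can check the blocks.

Request:
step_arm(increments=[[[-10,-2,0],[0,0,0]],[[-16,-3,0],[0,0,0]],[[0,0,38],[0,0,0]],[[0,0,38],[0,0,0]],[[0,0,32],[0,0,0]],[[0,-39,0],[0,0,0]],[[0,-39,0],[0,0,0]],[[0,-39,0],[0,0,0]]], fingers=-0.43)

```text
time: 19.25
eef_pos: [0.5612, 0.0435, 0.1019]
tcp_rot: [0.995, 0.101, 0.002, 0.0]
contact_force: [1.2, 0.4, -0.0]
opening: 0.284
finger_force: 0.0
```

Request:
step_arm(increments=[[[0,-39,0],[0,0,0]],[[0,-39,0],[0,0,0]],[[0,-39,0],[0,0,0]],[[0,-39,0],[0,0,0]],[[0,-39,0],[0,0,0]],[[0,-39,0],[0,0,0]],[[0,-39,0],[0,0,0]],[[0,-20,0],[0,0,0]]], fingers=-1)

```text
time: 19.92
eef_pos: [0.5603, -0.2535, 0.1008]
tcp_rot: [0.995, 0.099, 0.001, 0.002]
contact_force: [0.1, 0.8, 0.8]
opening: 0.0
finger_force: 0.0
```

```bash
cat > chk.py <<'E'
from h import *
import sys
im=pic('top',sys.argv[1]);s=readout.get_state();print(s['time'],s['eef_pos'])
th=.2;X=np.array([np.cos(th),np.sin(th)]);Y=np.array([-X[1],X[0]]);t=np.array([.5695,.0883])
m,_=blocks(im)
for c in cv2.findContours(m,cv2.RETR_EXTERNAL,cv2.CHAIN_APPROX_NONE)[0]:
    (u,v),wh,_=cv2.minAreaRect(c)
    if cv2.contourArea(c)>100 and 215<u<395 and 165<v<300:
        b=cv2.boxPoints(cv2.minAreaRect(c));w=ray('top',b,.034)[:,:2];e=w[1]-w[0]
        d=ray('top',[(u,v)],.034)[0,:2]-t
        print('block',np.round(wh,1),(d@X).round(4),(d@Y).round(4),round((np.arctan2(e[1],e[0])-th+np.pi/4)%(np.pi/2)-np.pi/4,3))
E
python3 chk.py t2.png
```

```text
19.9667 [ 0.56046391 -0.25573696  0.10103833]
block [19.1 18.2] 0.0605 0.0762 -0.014
block [19.  18.4] 0.0602 0.0061 0.005
block [19.  17.6] 0.0602 -0.0739 -0.007
```

All three blocks rest at shelf x ≈ 60 mm with angles within 0.014 rad, flat on the back dam. Next is the area beyond the sliding dam.

Request:
step_arm(increments=[[[16,34,0],[0,0,0]],[[16,34,0],[0,0,0]],[[16,34,0],[0,0,0]],[[16,34,0],[0,0,0]],[[16,34,0],[0,0,0]],[[14,33,0],[0,0,0]],[[0,0,0],[0,0,0]],[[0,0,-20],[0,0,0]]])

```text
time: 20.63
eef_pos: [0.6584, -0.0439, 0.085]
tcp_rot: [0.995, 0.102, 0.005, 0.002]
contact_force: [0.8, -0.5, 1.6]
opening: -0.0
finger_force: 0.0
```

Request:
step_arm(increments=[[[0,0,-25],[0,0,0]],[[0,0,-20],[0,0,0]],[[0,0,-15],[0,0,0]],[[0,0,-10],[0,0,0]],[[0,0,-7],[0,0,0]],[[0,0,-4],[0,0,0]],[[0,0,0],[0,0,0]]])

```text
time: 21.22
eef_pos: [0.654, -0.0459, -0.0011]
tcp_rot: [0.995, 0.1, -0.0, -0.0]
contact_force: [-0.4, -1.1, -0.8]
opening: -0.002
finger_force: 0.0
```

```bash
python3 - <<'E'
from h import *
s=readout.get_state();print(s['eef_pos'],s['contact_force'])
a=pic('wrist','w5.png');b=pic('scene','s5.png')
b=cv2.resize(b[140:260,240:412],(400,279),interpolation=cv2.INTER_CUBIC)[:250]
cv2.imwrite('pics/ws5.png',np.hstack([cv2.resize(a,(400,250)),b])[:,:,::-1])
E
```

```text
[ 0.65401175 -0.04585346 -0.00107262] [-0.4222119  -1.07497368 -0.78460304]
```

View pics/ws5.png

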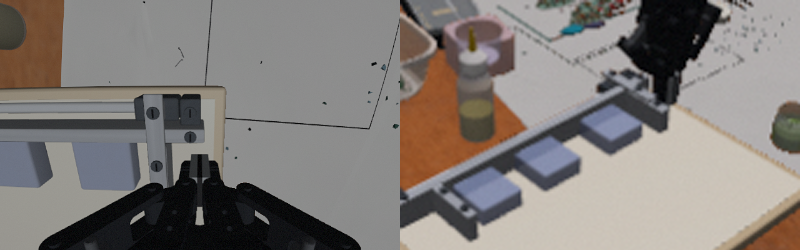

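The picture shows the fingers just outside the sliding dam at mid-length, with the three blocks flat on the back dam. Now I'll push the dam along +y.

Request:
step_arm(increments=[[[-0.6,3,0],[0,0,0]],[[-0.6,3,0],[0,0,0]],[[-0.8,4,0],[0,0,0]],[[-1,5,0],[0,0,0]],[[-1,5,0],[0,0,0]],[[-1,5,0],[0,0,0]],[[-1,5,0],[0,0,0]],[[-1,5,0],[0,0,0]]])

```text
time: 21.98
eef_pos: [0.6475, -0.0104, -0.0002]
tcp_rot: [0.995, 0.1, 0.001, 0.0]
contact_force: [0.7, -2.5, 2.8]
opening: 0.001
finger_force: 1.4
```

Request:
step_arm(increments=[[[-1,5,0],[0,0,0]],[[-1,5,0],[0,0,0]],[[-1,5,0],[0,0,0]],[[-1,5,0],[0,0,0]],[[-1,5,0],[0,0,0]],[[-1,5,0],[0,0,0]],[[-1,5,0],[0,0,0]],[[-0.8,4,0],[0,0,0]]])

```text
time: 22.65
eef_pos: [0.6392, 0.0289, -0.0008]
tcp_rot: [0.995, 0.1, 0.0, -0.0]
contact_force: [1.7, -2.3, 2.0]
opening: -0.0
finger_force: 1.5
```

Request:
step_arm(increments=[[[-0.6,3,0],[0,0,0]],[[-0.6,3,0],[0,0,0]],[[-0.6,3,0],[0,0,0]],[[-0.4,2,0],[0,0,0]],[[-0.4,2,0],[0,0,0]],[[0,0,0],[0,0,0]]])

```text
time: 23.15
eef_pos: [0.6362, 0.0418, -0.001]
tcp_rot: [0.995, 0.1, -0.0, -0.0]
contact_force: [1.4, -1.8, 1.9]
opening: 0.003
finger_force: 0.8
```

Request:
step_arm(increments=[[[-0.3,1.5,0],[0,0,0]],[[-0.3,1.5,0],[0,0,0]],[[-0.2,1,0],[0,0,0]],[[-0.2,1,0],[0,0,0]],[[0,0,0],[0,0,0]]])

```text
time: 23.57
eef_pos: [0.6352, 0.0465, -0.001]
tcp_rot: [0.995, 0.1, -0.0, -0.0]
contact_force: [1.7, -1.7, 1.4]
opening: 0.003
finger_force: 1.1
```

Request:
step_arm(increments=[[[-0.2,1,0],[0,0,0]],[[-0.2,1,0],[0,0,0]],[[-0.2,1,0],[0,0,0]],[[0,0,0],[0,0,0]]])

```text
time: 23.9
eef_pos: [0.6348, 0.0488, -0.001]
tcp_rot: [0.995, 0.1, -0.0, 0.001]
contact_force: [0.6, -4.9, -0.4]
opening: -0.001
finger_force: 2.4
```

Request:
step_arm(increments=[[[-0.2,1,0],[0,0,0]],[[-0.2,1,0],[0,0,0]],[[0,0,0],[0,0,0]]])

```text
time: 24.15
eef_pos: [0.6349, 0.0488, -0.0009]
tcp_rot: [0.995, 0.101, -0.0, 0.002]
contact_force: [1.6, -10.5, -0.3]
opening: 0.002
finger_force: 5.1
```

Request:
step_arm(increments=[[[-0.2,1,0],[0,0,0]],[[-0.2,1,0],[0,0,0]],[[0,0,0],[0,0,0]],[[0,0,0],[0,0,0]]])

```text
time: 24.48
eef_pos: [0.6349, 0.0488, -0.0008]
tcp_rot: [0.995, 0.101, 0.0, 0.004]
contact_force: [1.5, -14.6, -0.7]
opening: -0.001
finger_force: 7.7
```

Request:
step_arm(increments=[[[0.6,-3,0],[0,0,0]],[[1,-5,0],[0,0,0]],[[2,-10,0],[0,0,0]],[[3,-15,0],[0,0,0]],[[0,0,30],[0,0,0]],[[0,0,40],[0,0,0]],[[0,0,40],[0,0,0]],[[-15,-35,0],[0,0,0]]])

```text
time: 25.15
eef_pos: [0.6333, -0.0124, 0.1199]
tcp_rot: [0.995, 0.103, 0.009, 0.001]
contact_force: [1.7, -0.6, 2.0]
opening: -0.0
finger_force: 0.0
```

Request:
step_arm(increments=[[[-15,-36,0],[0,0,0]],[[-15,-36,0],[0,0,0]],[[-15,-36,0],[0,0,0]],[[-10,-36,0],[0,0,0]],[[-10,-36,0],[0,0,0]],[[0,-36,0],[0,0,0]],[[0,0,0],[0,0,0]],[[0,0,0],[0,0,0]]])

```text
time: 25.82
eef_pos: [0.5603, -0.233, 0.1093]
tcp_rot: [0.995, 0.098, 0.0, -0.0]
contact_force: [-0.0, 0.7, 0.1]
opening: 0.002
finger_force: 0.0
```

```bash
python3 chk.py t3.png; python3 - <<'E'
from h import *
im=pic('scene','s6.png')
a=cv2.resize(cv2.imread('pics/t3.png')[160:300,190:420],None,fx=1.75,fy=1.75,interpolation=cv2.INTER_CUBIC)
b=cv2.resize(im[150:290,200:420,::-1],None,fx=1.75,fy=1.75,interpolation=cv2.INTER_CUBIC)
cv2.imwrite('pics/f.png',np.hstack([a,b]))
E
```

```text
25.8667 [ 0.56036858 -0.2314891   0.10899703]
block [19.1 58.4] 0.0604 0.0419 -0.001
```

View pics/f.png

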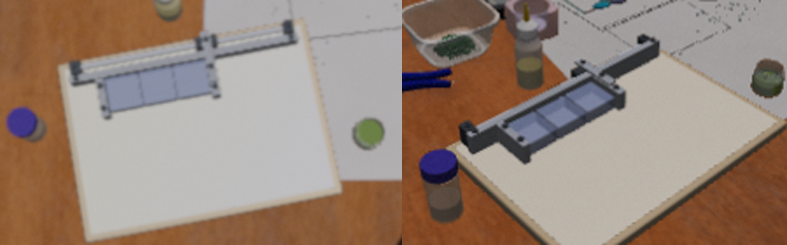

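The pictures show the three blocks in one tight, square row between the dams, with the jars and the bottle where they were. The merged contour is centred at y ≈ 41 mm with angle ≈ 0. Handing in.

```bash
python3 -c "
from plant import sign_off
print(sign_off())"
```

```text
the job is handed in; nothing more can be done
None
```

The job is handed in: the three blocks sit flat on the back dam in one tight, square row, closed up by the sliding dam, and the jars and glue bottle were not touched.

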